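# Switch off the last heater over the splash guard with the hook rod

## Task

One of the three heater switches behind the steel splash guard is still on: its lever leans away from you, the other two lean towards you. Take the bent rod from its forked rest, reach over the guard, hook the rod's end behind that lever and draw it towards you until it is fully home, and seat it there by holding about 10 N on its stop for half a second, never over 13 N; then lay the rod back in both forks, hook hanging down. Work the switch only with the rod, do not knock the guard, and leave the other two switches and the glassware alone.

Things in the scene. Friction and masses are not known exactly. Their poses are not given: they have to be found in the camera images.
- rod: bent rod (switch hook), about 180 g: black handle 80 long (x), 22 wide (y), 36 high (z), centred on the origin, collar 42 across at its front. A grey 10 mm round bar runs through it along x from -95 to +65, there bent up to z = 65, forward along x to 195, and down to z = -15: an arch 130 long, 80 deep on its hook side. x towards the hook, z up. Grip the handle across y; centre of mass 28 ahead of it
- rod_tip (a point): rounded lower end of the rod's hook, at (195, 0, -15) mm in the rod's frame
- rest: the rod's rest, fixed: base plate 250 by 70 by 10 and two posts, at x = -65 and +130, each with an open V fork across y (38 wide, 19 deep, 90 degrees, 6 mm wire; fork tops 81 and 146 above the bench). The rod's tail lies in the low fork, the level top of its arch in the high one, the handle free between. Origin on the bench, under the handle's middle; x towards the hook, z up
- rest_seat (a point): where the rod's origin lies when it is in the rest, 70 above the rest's origin; it may lie up to about 15 off along x
- unit: heater supply unit, fixed: grey box 100 (x) by 260 (y) by 60 high centred on the origin (on the bench), three switches side by side on it, 68 apart along y; steel splash guard: upright sheet 4 thick, 300 wide, 165 high at x = -65, with a 14 mm lip at its top folded to the box; side sheets 100 high at y = +-148, x -67 to +33. x points away from the operator, squarely off the guard; z up
- guard_top (a point): middle of the splash guard's top edge, 165 above the bench
- switch1: the switch that is on at the start: grey module 72 (x) by 46 (y) by 24 high on the supply box, its top 84 above the bench. Origin: centre of its underside, 60 above the bench; axes as the supply unit. Its lever turns about y on a pivot 16 above this origin and comes out of the top
- lever1 (a joint): switch1's lever, rad: flat 8 mm stem with a round black T-grip, 18 across, 26 long (y), its axis 55 from the pivot. 0 = off, on its hard stop, leaning 0.3 rad to the operator (-x); 0.3 upright; 0.6 = on, leaning 0.3 away. Stiff friction all the way (0.16 Nm: 3 N at the T-grip), no spring, stays where left. Home, seat its contacts by holding the rod on it with 8 to 13 N for half a second; over 13 N strains it
- lever1_tip (a point): middle of lever1's T-grip, 55 from its pivot; 131 above the bench when upright, 128 at either end of its travel. A hook hanging 10 to 15 below this height bears on the round grip alone
- switch2: a second, equal switch, already off: grey module 72 (x) by 46 (y) by 24 high on the supply box, its top 84 above the bench. Origin: centre of its underside, 60 above the bench; axes as the supply unit. Its lever turns about y on a pivot 16 above this origin and comes out of the top
- lever2 (a joint): lever of switch2, as lever1; starts off at 0 (rad)
- lever2_tip (a point): middle of the T-grip of lever2
- switch3: a third, equal switch, already off: grey module 72 (x) by 46 (y) by 24 high on the supply box, its top 84 above the bench. Origin: centre of its underside, 60 above the bench; axes as the supply unit. Its lever turns about y on a pivot 16 above this origin and comes out of the top
- lever3 (a joint): lever of switch3, as lever1; starts off at 0 (rad)
- lever3_tip (a point): middle of the T-grip of lever3
- amber_bottle: amber reagent bottle, 72 across, 170 high, on the bench; origin under its centre
- wash_bottle: white wash bottle, 68 across, 160 high; origin under its centre
- jar1: small glass jar, 42 across, 55 high; origin under its centre
- jar2: small glass jar, 42 across, 55 high; origin under its centre
- beaker: glass beaker, 68 across, 85 high; origin under its centre
- flask: conical flask, 80 across, 120 high; origin under its centre

How it is judged:
By the outcome, as a careful person would: the job done as asked, in the order asked, and still so for the second after the job is handed in, with the robot touching nothing.
It also fails if it takes over 51 s, if anything falls off the work surface, if the arm or the gripper's body presses on something with over 40 N, if the wrist force passes 120 N, or if a joint passes its speed limit or range.

## Robot

A 6-joint arm with a two-finger parallel gripper is mounted at the origin on the work surface. World frame = base frame: x ahead of the robot, y to its left, z up, the work surface at z = 0. Lengths are in m, angles in rad, forces in N, time in s.
With the tool pointing down it reaches from about 0.25 to 0.85 m from the base axis. Payload 12.5 kg.
Tool frame: the origin (TCP) lies midway between the tips of the shut fingers; the grasp point (between the pads) lies 19 mm behind it (grip_depth is the distance from the TCP to the grasp point, in m); z points along the fingers, y is the line along which they close (so a half turn about z gives the same grasp; the last joint's range is limited). The gripper opens to 93 mm and grips with 3 to 60 N. Pads are 15 mm wide; open, the fingers measure 128 mm over their backs; the gripper's body (75 mm by 188 mm) begins 65 mm behind the grasp point.
Start: joints at [-1.417, 0.351, 1.652, -0, 1.139, -0.085], TCP at [0.13, -0.534, 0.219] pointing down, gripper open.
Joint ranges: [-2.75, 2.75], [-0.79, 2.1], [0.01, 2.65], [-1.57, 4.71], [0.07, 3.14], [-2.87, 2.87]. Speed limits (rad/s): [2.22, 2.22, 2.79, 3.14, 3.14, 3.14].

## Interface

Orientations are given as [roll, pitch, yaw] about the fixed x, y, z axes, in that order (R = Rz(yaw) Ry(pitch) Rx(roll)).
In Python, from plant import movep, movel, goto_joints, set_gripper, pause, ik, get_obs, camera, get_calibration, PlanningError, finish_job, grip_depth gives the robot as it stands. The module is installed in compiled form; this text tells all that it offers. Calls block until the motion is done:
- movep(position, orientation): joint-space move of the TCP to a pose.
- movel(position, ori=None, feed=0.15): straight line of the TCP; ori=None keeps the orientation; feed is the mean speed in m/s.
- goto_joints(angles): joint-space move.
- set_gripper(opening, grip_force=None): finger opening in m; grip_force is the grip in N (None keeps the last); returns when the fingers have stopped.
- pause(seconds).
- ik(position, orientation): joint angles nearest the present ones, or None.
- get_obs(): the state.
- camera(name): name is "scene" or "top" or "wrist"; returns the picture (384x512x3 uint8, blue, green, red); there is no depth.
- get_calibration(name): a dict with "fx", "fy", "cx", "cy" (pixels), "k1" (the pictures are not rectified: a ray, as slopes to the right and down, at radius r is drawn at 1 + k1 r^2 times it, then the intrinsics apply), "pose" (4x4, takes a point from camera to world coordinates); the wrist camera has in their place "mount" (4x4, takes a point from camera to tool coordinates, whose origin is the TCP and whose axes are the flange's). Camera axes: x right, y down, z forward; pixel columns grow to the right and rows downward; lengths in m; the calibration is good to about 2 mm. A picture is of the moment at which its call begins: read the wrist's pose just before it. get_calibration takes no time and is no camera call.
A pose or a line that the arm cannot do raises PlanningError and nothing moves.
- finish_job(): hands the job in; it is judged then, once.
The state is a dict: "time_s": time; "qpos": joint angles; "joint_vel": joint speeds; "tau": joint torques, N m; "ee_pos": TCP position; "ee_rot": TCP orientation; "wrist_force": force on the tool from outside, world axes, zero at the start; "torque": the same for the moment, N m; "finger_gap": finger opening in m; "finger_force": force on a finger pad.
Only numpy, scipy, OpenCV 4.12 (cv2) and the standard library are available. Lean on these libraries where they do the work, as an engineer would, in place of code of your own. Each camera call takes 0.05 s, during which the arm holds its last target. There are 200 camera calls.

## Working session

There is one attempt and no reset: what is moved stays moved. The work goes in short steps, each a Python script; the robot and the scene stay as the last script left them, time stands still between calls to the robot, and variables do not carry over. Pictures are saved under pics/ and viewed, at most 10 in all, crops included, and the job is handed in when it is done.

```bash
mkdir -p pics
cat > h.py <<'E'
import numpy as np, cv2
from plant import *
from scipy.spatial.transform import Rotation as Rn
def snap(name,fn=None):
    o=get_obs(); im=camera(name); c=get_calibration(name)
    if 'pose' in c: T=np.array(c['pose'])
    else:
        W=np.eye(4); W[:3,3]=o['ee_pos']; r=np.array(o['ee_rot'])
        W[:3,:3]=r if r.shape==(3,3) else Rn.from_euler('xyz',r).as_matrix()
        T=W@np.array(c['mount'])
    if fn: cv2.imwrite('pics/'+fn,im); np.save('pics/'+fn+'.npy',T)
    return im,c,T
def ray(c,T,u,v):
    K=np.array([[c['fx'],0,c['cx']],[0,c['fy'],c['cy']],[0,0,1.]])
    p=cv2.undistortPoints(np.array([[[u,v]]],float),K,np.array([c['k1'],0,0,0,0.]))[0,0]
    d=T[:3,:3]@np.array([p[0],p[1],1]); return T[:3,3],d/np.linalg.norm(d)
def onz(c,T,u,v,z):
    o,d=ray(c,T,u,v); return o+d*(z-o[2])/d[2]
def tri(rays):
    A=sum(np.eye(3)-np.outer(d,d) for o,d in rays); b=sum((np.eye(3)-np.outer(d,d))@o for o,d in rays)
    return np.linalg.solve(A,b)
def proj(c,T,P):
    p=np.linalg.inv(T)@np.append(P,1); x,y=p[0]/p[2],p[1]/p[2]; s=1+c['k1']*(x*x+y*y)
    return np.array([c['fx']*x*s+c['cx'],c['fy']*y*s+c['cy']])
E
python3 - <<'E'
from h import *
for n in ('scene','top'):
    im,c,T=snap(n,n+'0.png'); print(n,c['fx'],c['cx'],c['cy'],c['k1'],T.round(3).tolist())
print(get_calibration('wrist'),get_obs(),grip_depth)
E
```

```text
scene 431.7823903590862 256.4531851592449 188.20432317261628 -0.07215181908674427 [[-0.605, 0.64, -0.474, 1.073], [0.796, 0.478, -0.372, 0.383], [-0.011, -0.602, -0.798, 1.04], [0.0, 0.0, 0.0, 1.0]]
top 400.6388283622293 259.0590523302975 196.01143413078896 -0.017571223046448457 [[-0.015, -0.992, 0.129, 0.427], [-1.0, 0.014, -0.006, -0.02], [0.004, -0.129, -0.992, 1.189], [0.0, 0.0, 0.0, 1.0]]
{'fx': 313.47665754858446, 'fy': 313.47665754858446, 'cx': 257.893609223107, 'cy': 197.4754361173163, 'k1': -0.013253767573661139, 'mount': array([[ 4.94871386e-04, -9.59373973e-01, -2.82137084e-01,
         7.82246091e-02],
       [ 9.99999846e-01,  5.45078410e-04, -9.94648781e-05,
         2.93087025e-05],
       [ 2.49210849e-04, -2.82136992e-01,  9.59374096e-01,
        -1.66221997e-01],
       [ 0.00000000e+00,  0.00000000e+00,  0.00000000e+00,
         1.00000000e+00]])} {'time_s': 0.1, 'qpos': array([-1.41656261e+00,  3.51144049e-01,  1.65233224e+00,  1.06648587e-05,
        1.13907741e+00, -8.46308800e-02]), 'joint_vel': array([ 0.00055245, -0.00226868, -0.00119811, -0.00015001, -0.00108227,
       -0.00160174]), 'tau': array([ 6.00223011e-04, -4.98025882e+01, -2.85701340e+01,  6.99654431e-02,
        2.38855061e-02, -5.25432984e-05]), 'ee_pos': array([ 0.1300961 , -0.53409408,  0.21818682]), 'ee_rot': array([-3.14063587e+00, -9.08844931e-05,  2.38860087e-01]), 'wrist_force': array([-0.22554622,  0.30172365,  0.13696938]), 'torque': array([-0.08627643,  0.00440236, -0.01564572]), 'finger_force': 0.0, 'finger_gap': 0.0929232746871491} 0.0188
```

View pics/scene0.png

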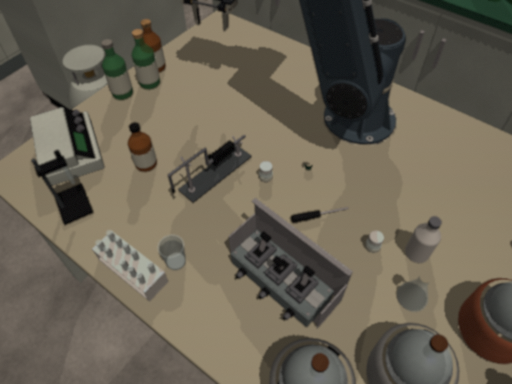

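View pics/top0.png

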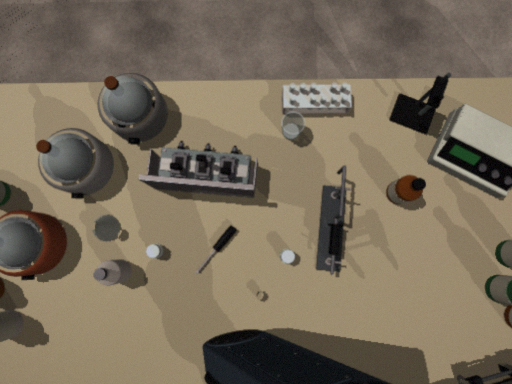

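Scene view: the rest is around (210,165) and the unit around (285,270). Top view: the unit is around (203,172), with its guard edge from (143,180) to (256,190). The rest is around (333,230), with its hook towards the top of the picture. I'll zoom in on both.

Run:
```python
import cv2,numpy as np
t=cv2.imread('pics/top0.png');s=cv2.imread('pics/scene0.png')
f=lambda im,x,y,w,h:cv2.resize(im[y:y+h,x:x+w],(400,300),interpolation=cv2.INTER_CUBIC)
a=np.vstack([np.hstack([f(t,132,130,133,100),f(s,220,195,140,105)+0]),np.hstack([f(t,265,160,160,120),f(s,155,120,120,90)])])
a=np.clip(a*1.5,0,255).astype(np.uint8)
cv2.imwrite('pics/z.png',a)
```

```text
(no output)
```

View pics/z.png

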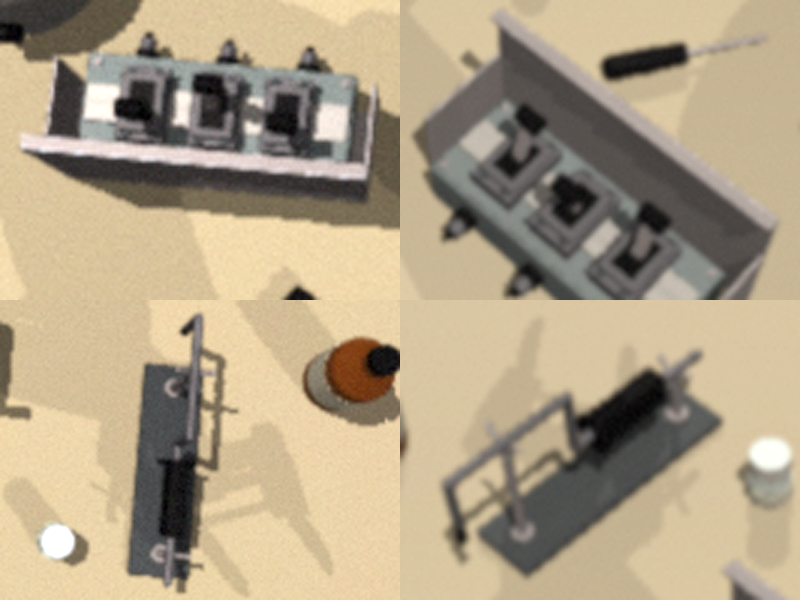

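The zoom shows that the middle switch is on. Its grip is at about (202,158) in the top view and (279.5,261.5) in the scene view, shifted away from the guard. Next I'll triangulate the guard, the lever and the rod.

Run:
```python
from h import *
ct,cs=get_calibration('top'),get_calibration('scene');Tt,Ts=np.array(ct['pose']),np.array(cs['pose'])
def two(n,a,b,z=None):
    A,B=ray(ct,Tt,*a),ray(cs,Ts,*b);P=tri([A,B])
    print(n,P.round(4), 'err px',(proj(cs,Ts,P)-b).round(1), onz(ct,Tt,*a,z).round(4) if z else '',onz(cs,Ts,*b,z).round(4) if z else '')
two('guard R',(254,186.7),(255,200.3),.165)
two('guard L',(139.3,177.3),(351.3,273.8),.165)
two('lever on',(201.8,158.3),(279.5,261.5),.13)
two('tail',(332.2,272),(245,135.6),.07)
two('hooktop',(345,167.2),(169.4,175.5),.135)
two('archrear',(340.2,220),(206,148.5),.135)
two('hooktip',(339,172),(173,193.5),.055)
two('amber cap',(417.5,184),(136,127),.17)
```

```text
guard R [ 0.5838 -0.0101  0.1588] err px [-1.2 -0.1] [ 0.5845 -0.0128  0.165 ] [ 0.5857 -0.0047  0.165 ]
guard L [0.6142 0.2865 0.1596] err px [-0.1 -0. ] [0.6134 0.2846 0.165 ] [0.6168 0.2873 0.165 ]
lever on [0.6699 0.1296 0.1241] err px [-0.7 -0.1] [0.6694 0.1274 0.13  ] [0.6717 0.1326 0.13  ]
tail [ 0.3574 -0.2224  0.071 ] err px [-0.7 -0.1] [ 0.3585 -0.2245  0.07  ] [ 0.3557 -0.2211  0.07  ]
hooktop [ 0.6395 -0.2582  0.1285] err px [-0.3 -0.1] [ 0.6387 -0.2574  0.135 ] [ 0.6423 -0.2529  0.135 ]
archrear [ 0.4998 -0.2441  0.1221] err px [1.1 0.2] [ 0.4972 -0.2387  0.135 ] [ 0.5092 -0.2382  0.135 ]
hooktip [ 0.6423 -0.2592  0.0479] err px [0.1 0. ] [ 0.6409 -0.2575  0.055 ] [ 0.6455 -0.2547  0.055 ]
amber cap [ 0.5854 -0.4374  0.1644] err px [-0.3 -0.1] [ 0.585  -0.4358  0.17  ] [ 0.5883 -0.4312  0.17  ]
```

Run:
```python
from h import *
movep([0.44,-0.233,0.20],[np.pi,0,-0.126])
im,c,T=snap('wrist','w1.png')
print(get_obs()['time_s'],get_obs()['ee_pos'],get_obs()['wrist_force'])
cv2.imwrite('pics/w1b.png',np.clip(im*1.4,0,255).astype(np.uint8))
```

```text
1.7417 [ 0.43973388 -0.23371032  0.20000675] [0.63883372 0.51518064 0.54241617]
```

View pics/w1b.png

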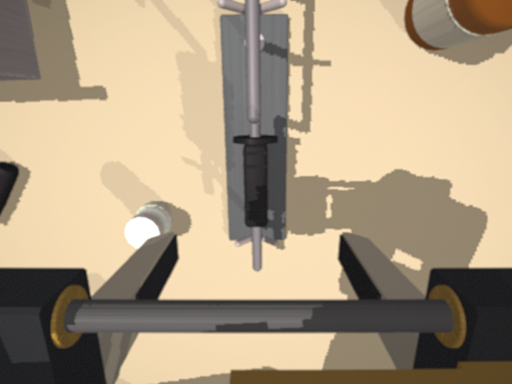

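The wrist view shows the handle from (255,139) at the collar to (256,226), the tail end at (257,268), and the arch running up at column 251–254.

Run:
```python
from h import *
c=get_calibration('wrist');T=np.load('pics/w1.png.npy')
for n,u,v,z in [('collar front',255.5,136,.08),('rear edge',256,226,.088),('tail',257,269,.07),('arch rear',254,121,.14),('arch far',252.5,2,.14),('collarL',233,139,.07),('collarR',277,139,.07)]:
    print(n,onz(c,T,u,v,z).round(4))
```

```text
collar front [ 0.4914 -0.2381  0.08  ]
rear edge [ 0.4084 -0.228   0.088 ]
tail [ 0.3529 -0.2218  0.07  ]
arch rear [ 0.5073 -0.2396  0.14  ]
arch far [ 0.5809 -0.2482  0.14  ]
collarL [ 0.4904 -0.2167  0.07  ]
collarR [ 0.4852 -0.2575  0.07  ]
```

Run:
```python
from h import *
Y=-0.118
set_gripper(0.06)
movel([0.449,-0.2328,0.12],[np.pi,0,Y],feed=0.15)
movel([0.449,-0.2328,0.0515],feed=0.1)
print(get_obs()['wrist_force'])
set_gripper(0.0,60)
o=get_obs();print(o['finger_gap'],o['finger_force'],o['wrist_force'],o['ee_pos'],o['ee_rot'])
f0=o['wrist_force']
movel([0.449,-0.2328,0.0915],feed=0.08)
o=get_obs();print(o['finger_gap'],o['wrist_force'],o['torque'],o['time_s'])
movel([0.449,-0.2328,0.25],feed=0.2)
for n in('top','scene'):snap(n,n+'1.png')
t=cv2.imread('pics/top1.png');s=cv2.imread('pics/scene1.png')
f=lambda im,x,y,w,h:cv2.resize(im[y:y+h,x:x+w],(400,300),interpolation=cv2.INTER_CUBIC)
cv2.imwrite('pics/z1.png',np.clip(1.5*np.hstack([f(t,265,110,160,120),f(s,115,60,160,120)]),0,255).astype(np.uint8))
```

```text
[ 0.67839374  0.59431698 -0.43000512]
0.021413382888319843 59.99822795391083 [ 1.44492388  2.34755103 -0.3542228 ] [ 0.44903656 -0.23264044  0.05147033] [-3.14138362e+00  3.11319636e-05 -1.17921542e-01]
0.022005255369353254 [ 0.58336968 -0.43040124 -2.61245966] [ 0.01880654  0.06405176 -0.02390943] 5.3333
```

View pics/z1.png

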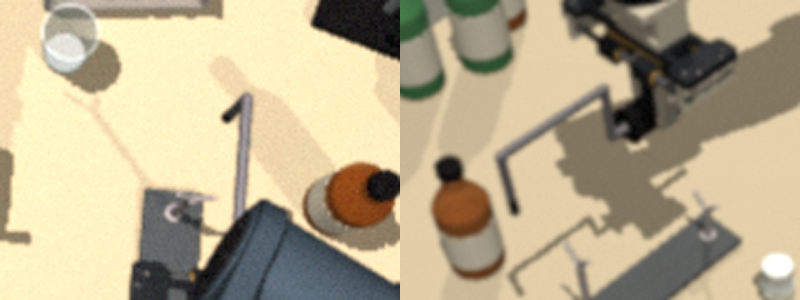

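The rod is lifted and level: hook bend at scene (154,124) and top (364,149), tip at scene (160.6,145) and top (355,158). I'll check the tip against nominal, then move over to the unit above the guard.

Run:
```python
from h import *
ct,cs=get_calibration('top'),get_calibration('scene');Tt,Ts=np.array(ct['pose']),np.array(cs['pose'])
o=get_obs();Y=-0.118;e=np.array([np.cos(Y),np.sin(Y),0]);org=o['ee_pos']+[0,0,.0188]
for n,a,b,N in [('bend',(363.8,148.8),(154.2,124),(.195,.07)),('tip',(355.4,157.6),(160.6,144.8),(.195,-.015))]:
    print(n,tri([ray(ct,Tt,*a),ray(cs,Ts,*b)]).round(4),'nominal',(org+e*N[0]+[0,0,N[1]]).round(4))
# go above unit: hook tip at unit x=+48, z tip .20
Y=-0.101;ex=np.array([np.cos(Y),np.sin(Y)]);ey=np.array([-ex[1],ex[0]]);G=np.array([.599,.138])
def tcp(xu,yu,ztip): return np.r_[G+ex*(xu+.065-.195)+ey*yu, ztip+.015-.0188]
p=tcp(.045,0,.24);print(p)
movep(p,[np.pi,0,Y])
for n in('top','scene'):snap(n,n+'2.png')
t=cv2.imread('pics/top2.png');s=cv2.imread('pics/scene2.png')
f=lambda im,x,y,w,h:cv2.resize(im[y:y+h,x:x+w],(400,300),interpolation=cv2.INTER_CUBIC)
cv2.imwrite('pics/z2.png',np.clip(1.5*np.hstack([f(t,132,110,133,100),f(s,220,180,140,105)]),0,255).astype(np.uint8))
o=get_obs();print(o['time_s'],o['ee_pos'],o['wrist_force'],o['torque'])
```

```text
bend [ 0.6417 -0.2584  0.3247] nominal [ 0.6422 -0.2554  0.3374]
tip [ 0.6392 -0.2581  0.2503] nominal [ 0.6422 -0.2554  0.2524]
[0.51443317 0.14657041 0.2362    ]
7.9083 [0.51468553 0.14556334 0.23623964] [ 0.18887435 -0.88522452 -1.95439834] [ 0.01021112  0.04097846 -0.01849588]
```

View pics/z2.png

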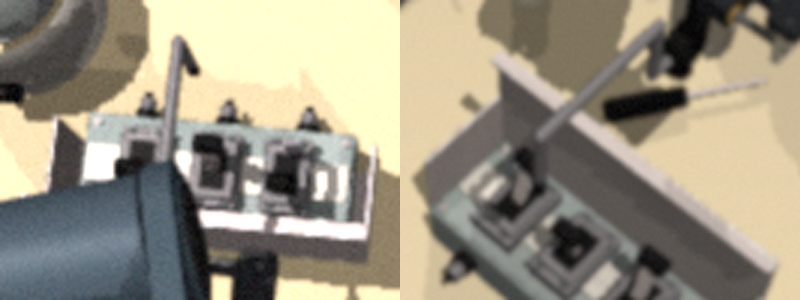

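Top crop: the hook bend is at (178,42) and the tip at (194,72), beyond the row of switches. Scene crop: the bend is at (541,138), in line with the middle switch. I'll correct for having picked the middle of the lip instead of the guard's front face, descend behind the lever while watching the force, and look again.

```bash
cat >> h.py <<'E'
YU=-0.101;ex=np.array([np.cos(YU),np.sin(YU)]);ey=np.array([-ex[1],ex[0]]);G=np.array([.599,.138])
def tcp(xu,yu,ztip): return np.r_[G+ex*(xu+.065-.195)+ey*yu, ztip+.015-.0188]
def fx(n=5):
    F=[]
    for _ in range(n): F.append(get_obs()['wrist_force']);pause(0.02)
    F=np.mean(F,0); return np.array([F[:2]@ex,F[:2]@ey,F[2]])
E
python3 - <<'E'
from h import *
f0=fx();print('tare',f0)
movel(tcp(.04,.002,.16),[np.pi,0,YU],feed=.12)
print(fx()-f0)
for z in (.145,.13,.115):
    movel(tcp(.04,.002,z),feed=.06); d=fx(3)-f0; print(z,d.round(2))
    if abs(d).max()>3: break
for n in('top','scene'):snap(n,n+'3.png')
t=cv2.imread('pics/top3.png');s=cv2.imread('pics/scene3.png')
f=lambda im,x,y,w,h:cv2.resize(im[y:y+h,x:x+w],(400,300),interpolation=cv2.INTER_CUBIC)
cv2.imwrite('pics/z3.png',np.clip(1.5*np.hstack([f(t,165,120,80,60),f(s,240,220,80,60)]),0,255).astype(np.uint8))
o=get_obs();print(o['time_s'],o['ee_pos'],tcp(.04,.002,.115),fx())
E
```

```text
tare [-0.06577805 -0.39921676 -2.3301036 ]
[0.47940894 0.22560679 0.08670529]
0.145 [-0.05 -0.01  0.59]
0.13 [-0.15  0.16  0.67]
0.115 [0.29 0.66 0.48]
10.3417 [0.50982138 0.14909514 0.11137569] [0.50966031 0.14906436 0.1112    ] [-0.2323415   0.34371175 -1.97519453]
```

View pics/z3.png

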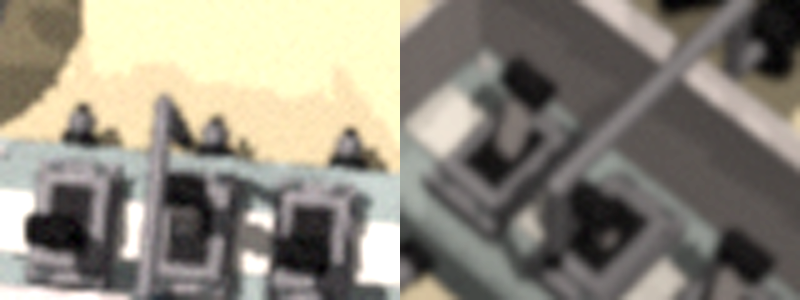

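The hook hangs beyond the middle lever. Top crop: tip at about (182,138), grip at (192,190). Scene crop: hook at about (560,190–230), grip at (598,205). The hook may sit a few mm to the left (+y), so I'll put numbers on it.

Run:
```python
from h import *
ct,cs=get_calibration('top'),get_calibration('scene');Tt,Ts=np.array(ct['pose']),np.array(cs['pose'])
org=get_obs()['ee_pos']+[0,0,.0188];e=np.r_[ex,0]
def U(P): d=P[:2]-G; return np.r_[d@ex-.065,d@ey,P[2]].round(4)
for n,x,z in (('bend',.195,.065),('tip',.195,-.015)):
    P=org+e*x+[0,0,z];print(n,U(P),'top',proj(ct,Tt,P).round(1),'scene',proj(cs,Ts,P).round(1))
for n,a,b,z in [('bend',(197.6,140.4),(272.4,258),.18),('tip',(201.4,147.6),(271,266),.12),('grip',(203.4,158),(279.6,261),.134)]:
    print(n,U(tri([ray(ct,Tt,*a),ray(cs,Ts,*b)])),U(onz(ct,Tt,*a,z)),U(onz(cs,Ts,*b,z)))
# other grips, off: top crop (55,232),(303,250); scene (530,82),(745,255)
for n,a,b in [('L',(165+55*.2,120+232*.2),(240+345*.2,220+255*.2)),('R',(165+303*.2,120+250*.2),(240+130*.2,220+82*.2))]:
    print(n,U(tri([ray(ct,Tt,*a),ray(cs,Ts,*b)])),U(onz(ct,Tt,*a,.134)),U(onz(cs,Ts,*b,.134)))
```

```text
bend [0.0401 0.002  0.1952] top [197.5 139.4] scene [270.8 257.4]
tip [0.0401 0.002  0.1152] top [201.8 147.3] scene [270.2 273.6]
bend [0.0379 0.0033 0.1912] [0.0416 0.0043 0.18  ] [0.0326 0.0005 0.18  ]
tip [ 0.0335 -0.0013  0.1397] [0.0379 0.0024 0.12  ] [ 0.0262 -0.0082  0.12  ]
grip [ 0.0064 -0.0037  0.1237] [ 0.0065 -0.0083  0.134 ] [0.0084 0.0025 0.134 ]
L [-0.0217  0.0658  0.124 ] [-0.0228  0.0625  0.134 ] [-0.018   0.0692  0.134 ]
R [-0.0209 -0.0692  0.1282] [-0.021 -0.071  0.134] [-0.0193 -0.0656  0.134 ]
```

Run:
```python
from h import *
y,z=-.002,.115
movel(tcp(.04,y,z),feed=.04); movel(tcp(.032,y,z),feed=.05); pause(.1)
f0=fx(8);print('tare',f0.round(2))
x=.032;log=[];cont=None
while x>-.02:
    near=x<.001
    x-=.0008 if near else (.003 if cont is None else .004)
    movel(tcp(x,y,z),feed=.02 if near else .04); d=fx(2)-f0
    log.append((round(x,4),*d.round(1)))
    if cont is None and d[0]>1.5: cont=x
    if d[0]>5.5 or abs(d[1])>4 or abs(d[2])>5: break
for l in log: print(*l)
o=get_obs();print(o['time_s'],o['torque'],o['finger_gap'])
```

```text
tare [ 0.12 -0.26 -2.11]
0.029 0.3 0.0 -0.1
0.026 -0.3 0.7 -0.5
0.023 0.2 0.2 0.7
0.02 3.3 0.4 1.8
0.016 2.4 -0.3 1.5
0.012 2.4 0.6 1.3
0.008 0.8 0.1 0.9
0.004 0.2 0.1 0.2
0.0 -0.1 0.3 0.2
-0.0008 1.6 -0.1 -1.3
-0.0016 2.4 0.6 -0.9
-0.0024 3.1 -0.0 -1.8
-0.0032 2.6 -0.2 -2.2
-0.004 1.9 0.0 -2.0
-0.0048 3.8 -0.1 -2.2
-0.0056 6.9 0.3 -3.8
15.75 [-0.04942116 -0.46811687  0.00065855] 0.021771479422830236
```

Run:
```python
from h import *
y,z=-.002,.115; f0=np.array([.12,-.26,-2.11]); x=-.0056
d=fx(6)-f0; print('now',d.round(2))
log=[]
while d[0]<9.7 and x>-.016:
    x-=.0003 if d[0]<8.8 else .00015
    movel(tcp(x,y,z),feed=.02); d=fx(5)-f0; log.append((round(x,5),*d.round(2)))
for l in log: print(*l)
h=[]
for _ in range(8): h.append((fx(4)-f0)[0])
print('hold',np.round(h,2),get_obs()['time_s'])
for n in('top','scene'):snap(n,n+'4.png')
t=cv2.imread('pics/top4.png');s=cv2.imread('pics/scene4.png')
f=lambda im,x,y,w,h:cv2.resize(im[y:y+h,x:x+w],(400,300),interpolation=cv2.INTER_CUBIC)
cv2.imwrite('pics/z4.png',np.clip(1.5*np.hstack([f(t,165,120,80,60),f(s,240,210,80,60)]),0,255).astype(np.uint8))
```

```text
now [ 7.31  0.02 -3.9 ]
-0.0059 8.13 0.17 -4.61
-0.0062 9.82 0.5 -4.57
hold [9.53 9.83 9.67 9.76 9.66 9.93 9.61 9.81] 17.05
```

View pics/z4.png

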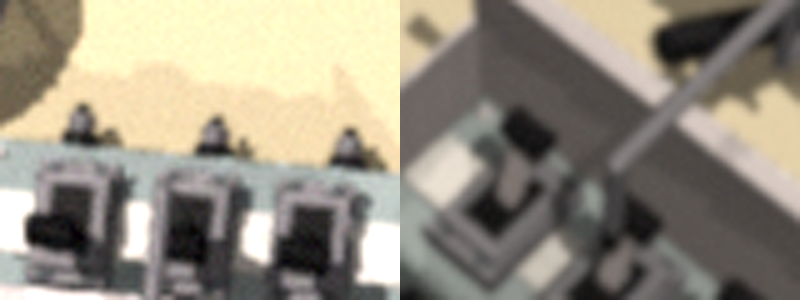

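The lever is home: in the top crop its grip at (187,243) lines up with the other two at (55,232) and (303,250). The force held at about 9.7 N for over 0.6 s. Next I'll back off, lift, return above the rest, and compare with the earlier view from the same pose.

Run:
```python
from h import *
y=-.002
movel(tcp(.018,y,.115),feed=.05)
movel(tcp(.018,y,.24),feed=.15)
movel(tcp(.045,y,.24),feed=.15)
movep([0.449,-0.2328,0.25],[np.pi,0,-.118]); pause(.2)
for n in('top','scene'):snap(n,n+'5.png')
f=lambda im,x,y,w,h:cv2.resize(im[y:y+h,x:x+w],(400,300),interpolation=cv2.INTER_CUBIC)
I=[cv2.imread('pics/%s.png'%n) for n in('top1','scene1','top5','scene5')]
a=np.vstack([np.hstack([f(I[i],320,130,80,60),f(I[i+1],135,100,80,60)]) for i in(0,2)])
cv2.imwrite('pics/z5.png',np.clip(1.5*a,0,255).astype(np.uint8))
o=get_obs();print(o['time_s'],o['ee_pos'],o['finger_gap'],o['wrist_force'],o['torque'])
```

```text
20.825 [ 0.44921824 -0.23235611  0.2499393 ] 0.02190904501457388 [-0.78762295  0.02821838 -1.51190554] [-0.02488903  0.04306632 -0.01318301]
```

View pics/z5.png

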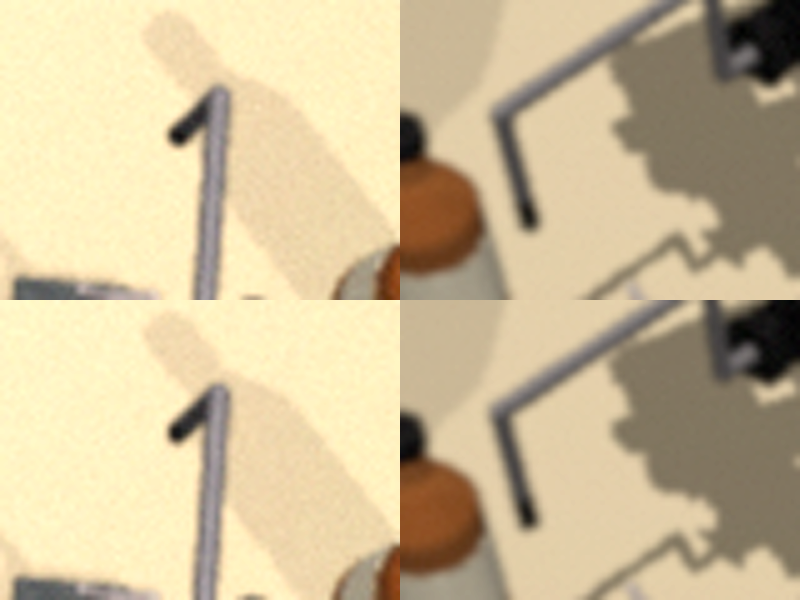

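The rod hasn't slipped: the before and after crops match, with the hook tip at (528,220) against (528,520) including the 300 px offset. I'll lay it back at the recorded grasp pose.

Run:
```python
from h import *
p=np.array([0.449,-0.2328,0])
movel(p+[0,0,.095],[np.pi,0,-.118],feed=.15); pause(.15); f0=fx()
for z in (.07,.058,.054,.0525,.0515):
    movel(p+[0,0,z],feed=.04); d=fx(3)-f0; print(z,d.round(2))
    if abs(d).max()>8: break
set_gripper(0.03); pause(.3); print((fx()-f0).round(2)); set_gripper(0.06)
movel(p+[0,0,.12],feed=.1)
movel([.44,-.233,.20],[np.pi,0,-.126],feed=.15)
im,c,T=snap('wrist','w6.png')
movep([.25,-.35,.25],[np.pi,0,-.1]); pause(.2)
for n in('top','scene'):snap(n,n+'6.png')
f=lambda im,x,y,w,h:cv2.resize(im[y:y+h,x:x+w],(400,300),interpolation=cv2.INTER_CUBIC)
t,s=[cv2.imread('pics/%s6.png'%n) for n in('top','scene')]
a=np.vstack([np.hstack([f(t,132,130,133,100),f(s,220,195,140,105)]),np.hstack([cv2.resize(im,(400,300)),f(s,155,120,120,90)])])
cv2.imwrite('pics/z6.png',np.clip(1.5*a,0,255).astype(np.uint8))
print(get_obs()['time_s'])
```

```text
0.07 [-0.13  0.79 -0.22]
0.058 [-0.01  0.26 -0.75]
0.054 [ 0.48  0.49 -0.47]
0.0525 [ 0.61  0.48 -1.07]
0.0515 [0.03 1.75 2.6 ]
[-0.1   0.77  1.12]
28.725
```

View pics/z6.png

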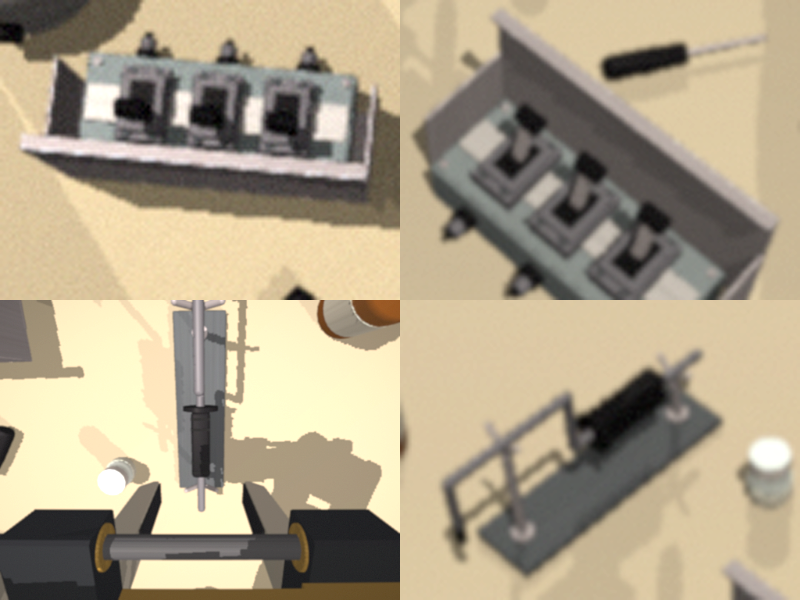

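The three levers now lean alike, with grips at (133,108), (210,115) and (285,120) in the top crop. The rod lies in both forks with its hook hanging down at (458,545), exactly as at the start. The robot is clear, so I'm handing in.

```bash
python3 -c "
from plant import *
print(finish_job())"
```

```text
the job is handed in; nothing more can be done
None
```

I drew the middle switch home and held it on its stop at about 9.7 N for over half a second; the rod is back in both forks, hook down, and I handed the job in at about 29 s (the hand-in returned no verdict).

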